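Clamp a glass chandelier arm for setting

ROBOT

A 7-joint arm with a two-finger parallel gripper is mounted at the origin on the work surface. World frame = base frame: x ahead of the robot, y to its left, z up, the work surface at z = 0. Lengths are in m, angles in rad, forces in N, time in s.
With the tool pointing down it reaches from about 0.4 to 0.85 m from the base axis. Payload 10.4 kg.
Tool frame: the origin (TCP) lies on the centre line of the jaws, within the pads' length; the fingertips stand 8 mm ahead of it and the grasp point (between the pads) lies 11 mm behind it (r.finger_overhang is the distance from the TCP to the fingertips, in m); z points along the fingers, y is the line along which they close (so a half turn about z gives the same grasp; the last joint's range is limited). The gripper opens to 87 mm and grips with 3 to 60 N. Pads are 19 mm wide; open, the fingers measure 117 mm over their backs; the gripper's body (75 mm by 190 mm) begins 51 mm behind the grasp point.
Start: joints at [1.268, 0.332, -0.065, 1.46, 0.022, 1.35, -0.088], TCP at [0.173, -0.601, 0.231] pointing down, gripper open.
Joint ranges: [-2.6, 2.6], [-0.5, 2.12], [-1.47, 1.34], [0.16, 2.42], [-1.27, 4.41], [0.06, 2.06], [-2.6, 2.6]. Speed limits (rad/s): [2.22, 2.22, 2.79, 2.79, 3.14, 3.14, 3.14].

INTERFACE

Orientations are given as a unit quaternion [x, y, z, w].
In Python, from bench import r, vision gives the robot as it stands.
- The arm moves only by the tool drive_tool, never from a script. Its argument "series" is a list of rows, each a list of 2 entries, a list of its own where there are three numbers: the shift along the world's x, y, z in cm, then the turn about the world's z in degrees. A call has exactly 10 rows; each row shifts and turns the commanded pose from where the row before left it; what a row does not reach is not made up. A row lasts 1/8 s, in which the tool goes at most 62.5 mm and 10.7 degrees, less where a joint would pass 70% of its speed; a pose out of reach is approached as far as the arm can. A call with a gripper value outside its range is refused whole. "hand" is the closure, from 0 (fully open) to 1 (shut), set as the call begins (left out, the last holds). The fingers move at their own pace and stop on an object; "newtons" is the grip in N (left out, the last holds). Time passes only in rows, so rows that do not move let the fingers close, or fill a call up. It gives the time, the measured TCP pose, the force, the opening and the grip force at its end, in the units of the state.
- r.read_state(): the state, without advancing time (a new reading comes with each control period).
- vision.camera(name): name is "scene" or "top" or "wrist"; returns a dict with "color" (384x512x3 uint8, red, green, blue), "intrinsics" (3x3 intrinsics, pixels), "R" (3x3) and "t" (3): a world point X has camera coordinates R X + t; the wrist camera has in their place "mount" (4x4, takes a point from camera to tool coordinates, whose origin is the TCP and whose axes are the flange's). Camera axes: x right, y down, z forward; pixel columns grow to the right and rows downward; lengths in m; the calibration is good to about 2 mm. The wrist camera is an equidistant fisheye: a pixel r from the principal point sees the ray r / f radians off the axis. A picture is of the moment at which its call begins: read the wrist's pose just before it. There is no depth.
- r.close_job(): hands the job in; it is judged then, once.
The state is a dict: "time": time; "joint_positions": joint angles; "joint_vel": joint speeds; "joint_torque": joint torques, N m; "ee_pos": TCP position; "eef_rot": TCP orientation; "ft_force": force on the tool from outside, world axes, zero at the start; "torque": the same for the moment, N m; "width": finger opening in m; "grip_force": force on a finger pad.
Only numpy, scipy, OpenCV 4.12 (cv2) and the standard library are available. Lean on these libraries where they do the work, as an engineer would, in place of code of your own. Each camera call takes 0.05 s, during which the arm holds its last target. There are 200 camera calls.

TASK

Clamp the ferruled glass arm in the fixture so that its plaster can set: push the wooden wedge nose-first under the free end of the clamp's cross bar until its flat top holds the bar fully up, and with the wedge holding it, slide the arm, ferrule first and leaf flat on the plate, between the guides under the bar until the ferrule rests against the stop. Then pull the wedge out so that the bar comes down on the ferrule, and lay the wedge on the bench off the fixture, all without leaning on the lamp, and leave the other things on the bench where they are.

Things in the scene. Friction and masses are not known exactly. Their poses are not given: they have to be found in the camera images.
- fixture: Fixed aluminium plate on the bench, 12 mm thick, spanning x -160 to +145, y -193 to +108 mm from the origin. Origin: on the bench surface, straight below the middle of the ferrule when home. x is the direction in which wedge and glass arm are pushed in (to the robot's left, give or take its yaw), z up, so y points back towards the robot.
- guide_mouth (a point): Middle of the guides' mouth, at fixture x -40, y 0, on the plate. The two steel guides stand 7 mm above the plate either side of y = 0, 27 mm apart at x -20 to +20, flaring to 37 mm apart here. Axes as the fixture's.
- stop_face (a point): Middle of the face of the steel stop (44 mm wide, 20 mm above the plate), at fixture x +20, y 0, 24 mm above the bench (12 above the plate). Axes as the fixture's. The ferrule's flat end must rest against it.
- lamp: Strip lamp fixed across the fixture along its y: 300 mm long, fixture x -52 to -30, 142 to 160 mm above the bench, on 12 mm posts at y +98 and -183. Origin: middle of its underside. It blocks a gripper pointing straight down at wedge or arm in place: lean it about 40 degrees, its body back along -x, fingers pointing along +x and down. Lean alike when picking up: both parts must stay level.
- clamp (a joint): Sprung clamp, rad: 0 = down, grows as the bar rises; hinge axis along y, at fixture x +130, 36 mm above the bench. 0.17 = held up on the wedge's flat top, about 0.13 = down on the ferrule. A spring presses it down with about 4 N at the bar when down, 6 N when up.
- bar (a point): On the centre line of the clamp's round steel cross bar (14 mm thick) where it crosses fixture x 0, y 0. The bar runs along y from +14 mm to its free end at -112 mm; a flat 16 mm lever at y -48 carries it back to the hinge. When down its underside is 8 mm above the plate. The wedge goes under it around y = -85 mm, the ferrule at y = 0.
- wedge: Loose wooden wedge, 142 mm long, 22 mm wide, about 80 g, lying flat. Origin: underside, below the grip; x towards the nose, z up. Grip block x -16 to +30, 50 mm high (pinch across the 22 mm); flat top 30 mm high to x 48; then sloping to the nose. Pushing it under the bar takes 10 to 20 N; all the way in, the grip block meets the bar, with the origin at fixture x -37.
- wedge_nose (a point): Tip of the wedge's thin nose, 4 mm thick, 126 mm ahead of the wedge's origin; axes as the wedge's.
- glass_arm: Loose pale glass chandelier arm, 173 mm long, about 150 g, lying flat; the only loose one with a metal ferrule. Origin: on the underside plane, below the middle of its tube; x towards the ferrule, z up. Ferrule 24 mm thick, x 48 to 88; leaf 8 mm thick, 56 wide, x -85 to -36; undersides of both at z 0. Home: origin at fixture x -68, y 0, on the plate.
- tube (a point): Middle of the arm's straight glass tube, 12 mm above the underside: 16 mm thick, x -42 to +42 of the arm. Pinch it here, across the 16 mm.
- ferrule_end (a point): Centre of the ferrule's flat end face, 88 mm ahead of the glass arm's origin and 12 mm above its underside.
- bare_arm_a: Bystander: bare glass arm without ferrule, about 145 x 52 mm, 16 mm thick, hooked end, lying flat. Origin under its middle.
- bare_arm_b: Bystander: another bare glass arm like it.
- bowl: Bystander: white plastic bowl, 110 mm wide, 50 mm high. Origin under its centre.
- wood_block: Bystander: plain flat wooden block 90 x 45 x 22 mm. Origin under its centre.
- cap: Bystander: spare metal cap, 26 mm wide, 30 mm high, standing mouth up. Origin under its centre.
- spatula: Bystander: spatula lying on the bench.
- jar: Bystander: white jar with steel lid, 70 mm wide, 90 mm high. Origin under its centre.

How it is judged:
On the way, in this order (a step that is already met when the one before it is completed fails the run):
1. the wedge alone holds the clamp's bar up (value of joint clamp between 0.15 and 0.2 rad and contact force between wedge and clamp above 1 N and contact force between the fingers and clamp below 0.5 N), for 0.2 s.
2. with the bar still held up by the wedge, the ferrule lies under it between the guides, against the stop (all of step 1 and x of ferrule_end in the frame of stop_face between -0.004 and 0.003 m and y of ferrule_end in the frame of stop_face between -0.005 and 0.005 m and z of ferrule_end in the frame of stop_face between -0.004 and 0.004 m and angle between the x axis of glass_arm and the x axis of fixture, either way round below 0.09 rad and angle between glass_arm's own z axis and vertical below 0.12 rad), for 0.2 s.
At the end, for the whole second after the job is handed in: Bar presses on the ferrule with over 2 N (clamp 0.09 to 0.15 rad); ferrule end within 4 mm of the stop, 5 mm of the middle, arm flat on the plate (0.12 rad), square within 0.09 rad; wedge on the bench (origin under 30 mm up), not touching the fixture; both still (x of ferrule_end in the frame of stop_face between -0.004 and 0.003 m and y of ferrule_end in the frame of stop_face between -0.005 and 0.005 m and z of ferrule_end in the frame of stop_face between -0.004 and 0.004 m and angle between the x axis of glass_arm and the x axis of fixture, either way round below 0.09 rad and angle between glass_arm's own z axis and vertical below 0.12 rad and value of joint clamp between 0.09 and 0.15 rad and contact force between clamp and glass_arm above 2 N and contact force between wedge and fixture below 0.05 N and height (world z) of wedge below 0.03 m and linear speed of each of wedge, glass_arm below 0.02 m/s).
It fails at once if the robot pressed on the lamp with more than 12 N (contact force between any of the arm, the fingers and lamp above 12 N).
It fails at once if a bystander was shifted by more than 30 mm (distance of any of bare_arm_a, bare_arm_b, bowl, wood_block, cap, spatula, jar from where it was at the start of the episode above 0.03 m).
It also fails if it takes over 69 s, if anything falls off the work surface, if the arm or the gripper's body presses on something with over 40 N, if the wrist force passes 120 N, or if a joint passes its speed limit or range.

## Working session

There is one attempt and no reset: what is moved stays moved. The work goes in short steps, Python scripts to look and compute and a tool call to move; the robot and the scene stay as the last step left them, time stands still between calls to the robot, and variables do not carry over. Pictures are saved under pics/ and viewed, at most 14 in all, crops included, and the job is handed in when it is done.

Besides the shell and the picture viewer there is one more tool, called after "Call:" by a JSON object that holds its "name" and its "arguments", one argument or row to a line. drive_tool: Moves the arm, as the interface text tells. Its arguments: {"type":"object","properties":{"series":{"type":"array"},"hand":{"type":"number"},"newtons":{"type":"number"}},"required":["series"]}

```bash
ls; mkdir -p pics
python3 - <<'E'
from bench import r, vision
import cv2, numpy as np, pickle
s=r.read_state(); print({k:np.round(v,3) for k,v in s.items()})
d={}
for n in("scene","top"):
    c=vision.camera(n); d[n]=c
    cv2.imwrite(f"pics/{n}0.png",cv2.resize(c["color"][...,::-1],(800,600),interpolation=cv2.INTER_CUBIC))
    print(n,np.round(c["intrinsics"],1).tolist(),np.round(-np.array(c["R"]).T@c["t"],3))
pickle.dump(d,open("c0.pkl","wb"))
E
```

```text
pics
{'time': np.float64(0.0), 'joint_positions': array([ 1.268,  0.333, -0.065,  1.461,  0.022,  1.35 , -0.089]), 'joint_vel': array([ 0.001,  0.002,  0.   ,  0.001,  0.001, -0.001, -0.001]), 'joint_torque': array([-0.0000e+00, -6.2325e+01,  2.4000e-02, -3.8990e+01, -6.1000e-02,
        4.0000e-02,  0.0000e+00]), 'ee_pos': array([ 0.172, -0.6  ,  0.23 ]), 'eef_rot': array([ 0.99 ,  0.139, -0.   , -0.001]), 'ft_force': array([-0.051, -0.257, -0.817]), 'torque': array([-0.017, -0.054, -0.015]), 'grip_force': np.float64(0.0), 'width': np.float64(0.087)}
scene [[410.2, 0.0, 252.8], [0.0, 410.2, 191.9], [0.0, 0.0, 1.0]] [ 1.267 -0.367  1.071]
top [[406.8, 0.0, 261.5], [0.0, 406.8, 193.9], [0.0, 0.0, 1.0]] [ 0.373 -0.042  1.526]
```

View pics/top0.png

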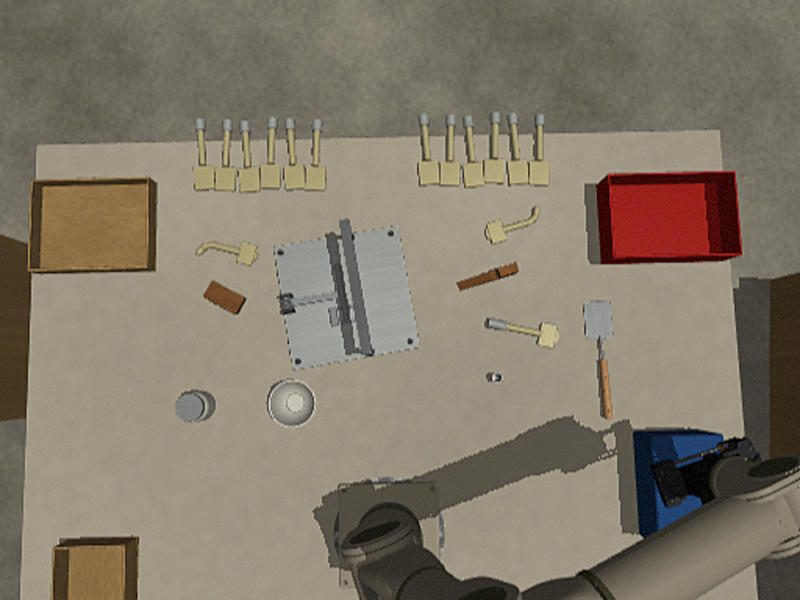

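View pics/scene0.png

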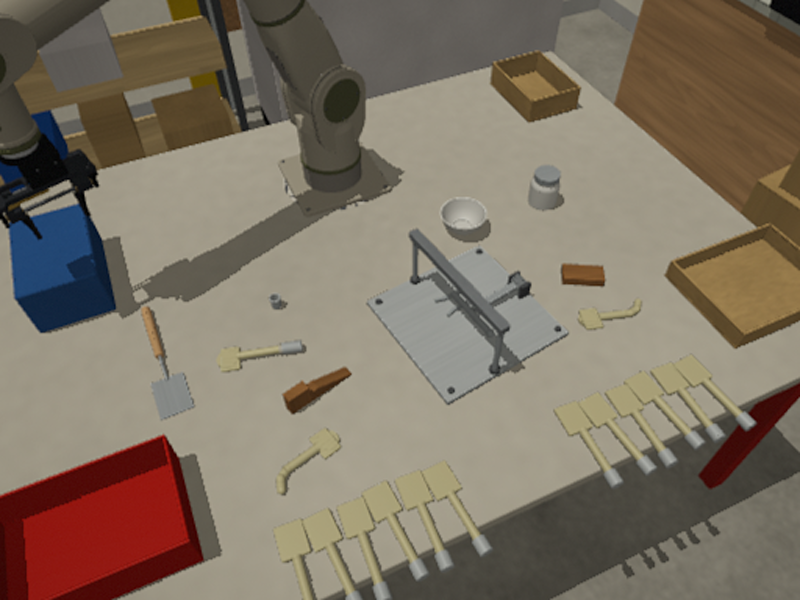

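```bash
cat > h.py <<'E'
import numpy as np, cv2, pickle
def ray(c,uv,z):
    """top/scene pixel(s) -> world at height z"""
    uv=np.atleast_2d(uv).astype(float); K=np.array(c["intrinsics"]);R=np.array(c["R"]);t=np.array(c["t"])
    d=np.c_[uv,np.ones(len(uv))]@np.linalg.inv(K).T@R; o=-R.T@t
    return o+d*((z-o[2])/d[:,2])[:,None]
def comp(mask,seed):
    n,l,s,ce=cv2.connectedComponentsWithStats(mask.astype(np.uint8)); 
    ys,xs=np.where(l>0); k=np.argmin((xs-seed[0])**2+(ys-seed[1])**2); return l==l[ys[k],xs[k]]
E
python3 - <<'E'
from h import *
c=pickle.load(open("c0.pkl","rb"))["top"]; im=c["color"].astype(int)
sc=1.5625
for p in [(300,340),(390,330),(250,330),(488,277),(510,270),(520,332),(492,323),(548,335)]:
    x,y=int(p[0]/sc),int(p[1]/sc); print(p,im[y,x])
R,G,B=im[...,0],im[...,1],im[...,2]
m=(R-B<12)&(R>60); 
roi=np.zeros(m.shape,bool); roi[130:245,165:280]=1
M=cv2.morphologyEx((m&roi).astype(np.uint8),cv2.MORPH_CLOSE,np.ones((9,9)))
M=comp(M>0,(255,200))
pts=np.argwhere(M)[:,::-1].astype(np.float32)
print("plate",cv2.minAreaRect(ray(c,pts,.012)[:,:2].astype(np.float32)))
h=cv2.convexHull(pts.astype(np.int32)); print(cv2.approxPolyDP(h,4,True).reshape(-1,2).tolist())
q=ray(c,cv2.approxPolyDP(h,4,True).reshape(-1,2),.012);print(np.round(q,3).tolist())
roi[:]=0; roi[160:195,285:340]=1
W=(R-B>45)&(R<190)&roi; p=np.argwhere(W)[:,::-1].astype(np.float32); print("wedge px",len(p),cv2.minAreaRect(p)); print(cv2.minAreaRect(ray(c,p,.015)[:,:2].astype(np.float32)))
E
```

```text
(300, 340) [156 157 153]
(390, 330) [162 161 154]
(250, 330) [162 152 133]
(488, 277) [96 64 36]
(510, 270) [125  83  45]
(520, 332) [102  96  70]
(492, 323) [169 173 166]
(548, 335) [192 183 140]
plate ((0.5574831366539001, 0.10507553815841675), (0.36577367782592773, 0.33068931102752686), 8.579249382019043)
[[267, 222], [181, 244], [175, 158], [221, 140], [254, 145]]
[[0.43, -0.077, 0.012], [0.357, 0.242, 0.012], [0.68, 0.263, 0.012], [0.745, 0.088, 0.012], [0.723, -0.036, 0.012]]
wedge px 217 ((311.95001220703125, 176.35000610351562), (6.324554443359375, 39.528465270996094), 71.56504821777344)
((0.5965772271156311, -0.2512475252151489), (0.023929718881845474, 0.1498597413301468), 17.049278259277344)
```

Run:
```python
from h import *
c=pickle.load(open("c0.pkl","rb"))["top"]; f=1.5625
P=np.array([(275,243),(398,228),(418,348),(293,368)])/f
q=ray(c,P,.012)[:,:2]; print(np.round(q,3).tolist())
F=np.array([(145,-193),(-160,-193),(-160,108),(145,108)])/1000
# rigid fit
qc,fc=q.mean(0),F.mean(0); H=(F-fc).T@(q-qc); a=np.arctan2(H[0,1]-H[1,0],H[0,0]+H[1,1]); R=np.array([[np.cos(a),-np.sin(a)],[np.sin(a),np.cos(a)]])
t=qc-R@fc; print("fix yaw",np.degrees(a),"orig",t,"res",np.round((F@R.T+t-q)*1000,1).tolist())
w=ray(c,np.array([(518,267),(458,288)])/f,[.05,.004][0])
for n,p,z in[("wedge rear",(517,268),.05),("nose",(458,288),.004),("ferr",(487,322),.012),("leafend",(557,336),.006)]: print(n,np.round(ray(c,np.array(p)/f,z),3))
```

```text
[[0.689, 0.259], [0.719, -0.039], [0.427, -0.079], [0.388, 0.218]]
fix yaw 97.22493610988532 orig [0.51261062 0.09178646] res [[-3.4, 0.8], [5.3, -3.8], [-1.5, -1.2], [-0.3, 4.2]]
wedge rear [[ 0.607 -0.317  0.05 ]]
nose [[ 0.57  -0.18   0.004]]
ferr [[ 0.485 -0.246  0.012]]
leafend [[ 0.447 -0.413  0.006]]
```

Call:
{"name": "drive_tool", "arguments": {
  "series": [
    [[4.3,3.0,0],8.9],
    [[4.3,3.0,0],8.9],
    [[4.3,3.0,0],8.9],
    [[4.3,3.0,0],8.9],
    [[4.3,3.0,0],8.9],
    [[4.3,3.0,0],8.9],
    [[4.3,3.0,0],8.9],
    [[4.3,3.0,0],8.9],
    [[4.3,3.0,0],8.9],
    [[4.3,3.0,0],8.9]
  ],
  "hand": 0,
  "newtons": 40
}}

```text
time: 1.35
ee_pos: [0.6036, -0.2998, 0.2302]
eef_rot: [0.607, 0.795, -0.0, -0.0]
ft_force: [0.2, -0.8, -0.4]
width: 0.087
grip_force: 0.0
```

```bash
cat >> h.py <<'E'
from scipy.spatial.transform import Rotation as Ro
def snap(name,crop=None):
    from bench import r,vision
    s=r.read_state(); c=vision.camera("wrist"); c["s"]=s; pickle.dump(c,open(name+".pkl","wb"))
    cv2.imwrite(f"pics/{name}.png",cv2.resize(c["color"][...,::-1],(800,600),interpolation=cv2.INTER_CUBIC))
    print(s["time"],np.round(s["ee_pos"],4),np.round(s["eef_rot"],3),"az tool y",round(tooly(s),2)); return c
def tooly(s): y=Ro.from_quat(s["eef_rot"]).as_matrix()[:,1]; return np.degrees(np.arctan2(y[1],y[0]))
def wray(c,uv,z):
    """wrist pixels -> world at height z"""
    K=np.array(c["intrinsics"]);uv=np.atleast_2d(uv).astype(float); z=np.broadcast_to(z,len(uv))
    d=(uv-K[:2,2])/[K[0,0],K[1,1]]; th=np.linalg.norm(d,axis=1,keepdims=True)
    v=np.c_[d/np.maximum(th,1e-9)*np.sin(th),np.cos(th)]
    M=np.array(c["mount"]);T=Ro.from_quat(c["s"]["eef_rot"]).as_matrix()
    o=T@M[:3,3]+c["s"]["ee_pos"]; v=v@(T@M[:3,:3]).T
    return o+v*((z-o[2])/v[:,2])[:,None]
E
python3 -c "
from h import *
c=snap('w1'); print(np.round(c['mount'],3).tolist(),np.round(c['intrinsics'],1).tolist(),np.round(c['s']['joint_positions'],2))"
```

```text
1.35 [ 0.6036 -0.2998  0.2302] [ 0.607  0.795 -0.    -0.   ] az tool y 15.3
[[0.001, -0.971, -0.24, 0.063], [1.0, 0.001, 0.002, 0.0], [-0.001, -0.24, 0.971, -0.155], [0.0, 0.0, 0.0, 1.0]] [[297.3, 0.0, 254.0], [0.0, 297.3, 194.1], [0.0, 0.0, 1.0]] [ 0.74  0.49 -0.5   1.29  0.23  1.42  0.52]
```

View pics/w1.png

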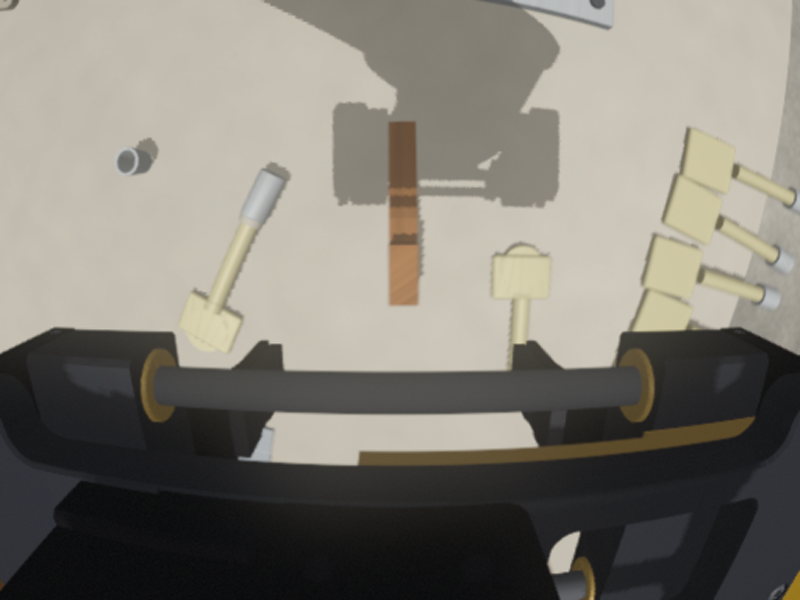

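Run:
```python
from h import *
c=pickle.load(open("w1.pkl","rb")); f=1.5625
q=wray(c,np.array([(403,304),(403,244),(402,122),(390,244),(418,244),(272,171),(210,347),(222,304),(612,26)])/f,[.05,.05,.004,.05,.05,.012,.004,.02,.012])
print(np.round(q,4))
v=q[2]-q[0]; print("wedge len",np.hypot(*v[:2]),"yaw",np.degrees(np.arctan2(v[1],v[0])),"block",np.hypot(*(q[1]-q[0])[:2]),"w",np.hypot(*(q[4]-q[3])[:2]))
u=v[:2]/np.hypot(*v[:2]); print("origin",q[0][:2]+.016*u, q[2][:2]-.126*u)
v=q[5]-q[6]; print("arm",np.hypot(*v[:2]),np.degrees(np.arctan2(v[1],v[0])))
```

```text
[[ 0.614  -0.3182  0.05  ]
 [ 0.6021 -0.2751  0.05  ]
 [ 0.5766 -0.1832  0.004 ]
 [ 0.593  -0.2776  0.05  ]
 [ 0.6125 -0.2722  0.05  ]
 [ 0.485  -0.2481  0.012 ]
 [ 0.458  -0.4152  0.004 ]
 [ 0.4683 -0.366   0.02  ]
 [ 0.7269 -0.0384  0.012 ]]
wedge len 0.14012422299593771 yaw 105.50279835987692 block 0.04475510778919804 w 0.020279461364677374
origin [ 0.60976014 -0.30282671] [ 0.61026151 -0.30463424]
arm 0.16920952931305497 80.80544792226567
```

Call:
{"name": "drive_tool", "arguments": {
  "series": [
    [[0.4,-0.4,-2.0],0],
    [[0.3,-0.4,-3.0],0],
    [[0,0,-4.0],0],
    [[0,0,-4.0],0],
    [[0,0,-4.0],0],
    [[0,0,-2.2],0],
    [[0,0,-1.0],0],
    [[0,0,0],0],
    [[0,0,0],0],
    [[0,0,0],0]
  ],
  "hand": 0.4
}}

```text
time: 2.65
ee_pos: [0.6103, -0.309, 0.0298]
eef_rot: [0.609, 0.794, 0.0, 0.001]
ft_force: [-0.3, -0.2, 0.4]
width: 0.0525
grip_force: 0.0
```

Call:
{"name": "drive_tool", "arguments": {
  "series": [
    [[0,0,0],0],
    [[0,0,0],0],
    [[0,0,0],0],
    [[0,0,0],0],
    [[0,0,2.0],0],
    [[0,0,3.0],0],
    [[0,0,3.0],0],
    [[0,0,3.0],0],
    [[0,0,0],0],
    [[0,0,0],0]
  ],
  "hand": 1,
  "newtons": 50
}}

```text
time: 3.9
ee_pos: [0.6094, -0.3087, 0.1385]
eef_rot: [0.609, 0.794, -0.0, -0.0]
ft_force: [1.0, 0.9, -0.4]
width: 0.0215
grip_force: 50.0
```

Call:
{"name": "drive_tool", "arguments": {
  "series": [
    [[0.2,3.0,0],-1.3],
    [[0.4,4.4,0],-1.3],
    [[0.4,5.0,0],-1.3],
    [[0.4,5.0,0],-1.3],
    [[0.4,3.5,0],-1.3],
    [[0,1.5,0],-1.3],
    [[0,0,0],0],
    [[0,0,0],0],
    [[0,0,0],0],
    [[0,0,0],0]
  ]
}}

```text
time: 5.15
ee_pos: [0.6275, -0.0856, 0.1385]
eef_rot: [0.661, 0.75, -0.0, 0.0]
ft_force: [0.6, 1.1, -0.1]
width: 0.0214
grip_force: 50.0
```

```bash
python3 -c "
from h import *
c=snap('w2')"
```

```text
5.15 [ 0.6275 -0.0856  0.1385] [ 0.661  0.75  -0.     0.   ] az tool y 7.17
```

View pics/w2.png

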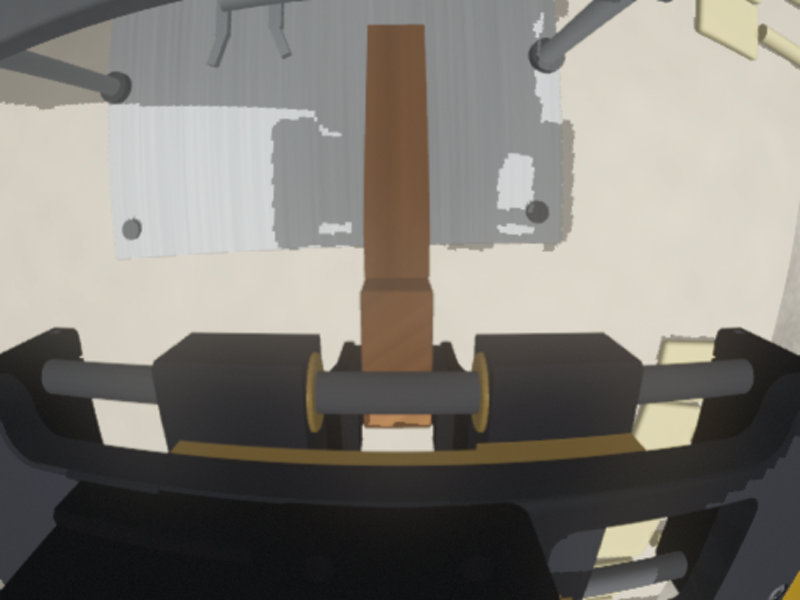

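```bash
cat >> h.py <<'E'
def fit(F,q):
    qc,fc=q.mean(0),F.mean(0); H=(F-fc).T@(q-qc); a=np.arctan2(H[0,1]-H[1,0],H[0,0]+H[1,1]); R=np.array([[np.cos(a),-np.sin(a)],[np.sin(a),np.cos(a)]])
    t=qc-R@fc; print("yaw",np.degrees(a),"orig",t,"res",np.round((F@R.T+t-q)*1000,1).tolist()); return a,t
E
python3 - <<'E'
from h import *
c=pickle.load(open("w2.pkl","rb")); f=1.5625
px=np.array([(117,88),(546,57),(117,258),(563,247),(215,66),(287,56)])/f
q=wray(c,px,[.014,.014,.012,.012,.019,.019])[:,:2]; print(np.round(q,4).tolist())
F=np.array([(-41,98),(-41,-183),(-160,108),(-160,-193)])/1000
a,t=fit(F,q[:4])
R=np.array([[np.cos(a),-np.sin(a)],[np.sin(a),np.cos(a)]])
print("guides in fix",(q[4:]-t)@R)
n=wray(c,np.array([(396,26),(397,425),(396,290)])/f,[.1135,.1595,.1595])
print("wedge nose/rear/blockfront fix, z by height",(n[:,:2]-t)@R,"tcp",(c["s"]["ee_pos"][:2]-t)@R)
E
```

```text
[[0.4225, 0.0335], [0.7011, 0.0759], [0.4323, -0.0844], [0.7294, -0.0423], [0.4987, 0.0452], [0.5447, 0.0525]]
yaw 98.45528178332984 orig [0.51449768 0.08882445] res [[1.1, 0.4], [0.4, -0.7], [-1.1, -0.9], [-0.4, 1.3]]
guides in fix [[-0.04080346  0.02205891]
 [-0.04031846 -0.02451418]]
wedge nose/rear/blockfront fix, z by height [[-0.05983725 -0.08940071]
 [-0.20012985 -0.08671904]
 [-0.15535361 -0.08737976]] tcp [-0.1891341  -0.08617065]
```

Call:
{"name": "drive_tool", "arguments": {
  "series": [
    [[0.2,0,-2.5],0.7],
    [[0.2,0,-3.5],0.6],
    [[0,0,-2.5],0],
    [[0,0,-1.1],0],
    [[-0.1,0.8,0],0],
    [[-0.25,1.7,0],0],
    [[-0.25,1.7,0],0],
    [[-0.15,1.0,0],0],
    [[-0.1,0.6,0],0],
    [[0,0,0],0]
  ]
}}

```text
time: 6.45
ee_pos: [0.6231, -0.0264, 0.0427]
eef_rot: [0.652, 0.758, 0.0, 0.0]
ft_force: [-0.4, -0.0, -0.2]
width: 0.0217
grip_force: 50.0
```

```bash
cat >> h.py <<'E'
A=np.radians(98.455);O=np.array([.5145,.0888])
FR=np.array([[np.cos(A),-np.sin(A)],[np.sin(A),np.cos(A)]])
def st():
    from bench import r
    s=r.read_state(); print(round(float(s["time"]),2),"tcp fix mm",np.round((s["ee_pos"][:2]-O)@FR*1000,1),"z",np.round(s["ee_pos"][2]*1000,1),"F fix",np.round(s["ft_force"][:2]@FR,1),np.round(s["ft_force"][2],1),"M",np.round(s["torque"],1),"yaw",round(tooly(s),2),"w",np.round(s["width"],4))
E
python3 -c "
from h import *
st()
from bench import vision
c=vision.camera('scene'); cv2.imwrite('pics/s1.png',cv2.resize(c['color'][100:280,200:400,::-1],(800,720),interpolation=cv2.INTER_CUBIC)[:600])"
```

```text
6.45 tcp fix mm [-129.9  -90.5] z 42.7 F fix [0.  0.4] -0.2 M [-0.1 -0.1  0. ] yaw 8.56 w 0.0217
```

View pics/s1.png

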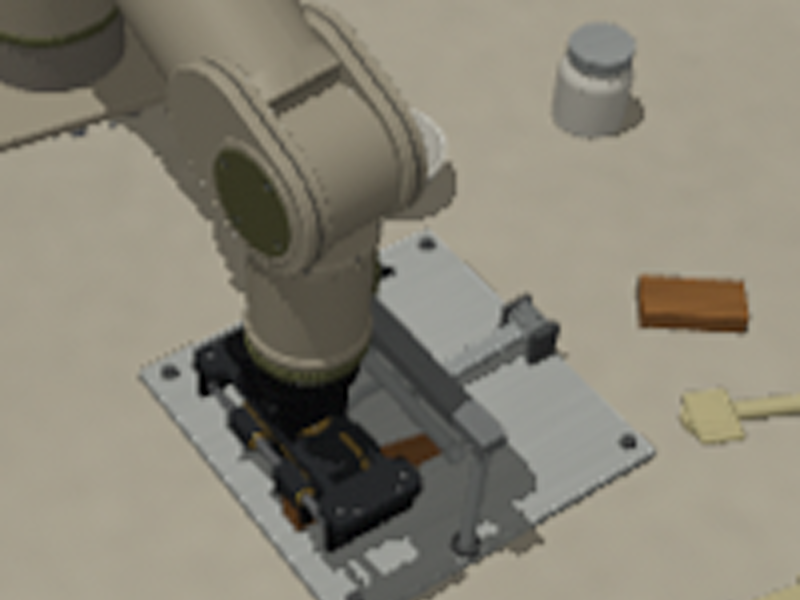

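Call:
{"name": "drive_tool", "arguments": {
  "series": [
    [[-0.07,0.5,-0.12],0],
    [[-0.07,0.5,0],0],
    [[-0.07,0.5,0],0],
    [[-0.07,0.5,0],0],
    [[-0.07,0.5,0],0],
    [[-0.07,0.5,0],0],
    [[-0.06,0.4,0],0],
    [[0,0,0],0],
    [[0,0,0],0],
    [[0,0,0],0]
  ]
}}

```text
time: 7.75
ee_pos: [0.6185, 0.0056, 0.0412]
eef_rot: [0.653, 0.757, -0.001, 0.001]
ft_force: [2.1, -5.1, -1.6]
width: 0.0217
grip_force: 50.0
```

```bash
python3 -c "
from h import *
st()"
```

```text
7.75 tcp fix mm [-97.6 -90.6] z 41.2 F fix [-5.3 -1.3] -1.6 M [-1.3 -0.3 -0.1] yaw 8.45 w 0.0217
```

Call:
{"name": "drive_tool", "arguments": {
  "series": [
    [[0,0,0],0],
    [[0,0,0],0],
    [[0,0,0],0],
    [[0,0,1.0],0],
    [[0,0,3.0],0],
    [[0,0,4.0],0],
    [[0,0,5.0],0],
    [[0,0,3.0],0],
    [[-0.3,2.0,0],0],
    [[-0.4,3.0,0],0]
  ],
  "hand": 0.67
}}

```text
time: 9.0
ee_pos: [0.611, 0.0576, 0.2014]
eef_rot: [0.653, 0.757, -0.0, 0.0]
ft_force: [0.3, 0.5, -0.7]
width: 0.0285
grip_force: 0.0
```

Call:
{"name": "drive_tool", "arguments": {
  "series": [
    [[-0.5,3.4,0],0],
    [[-0.4,2.6,0],0],
    [[-0.15,1.0,0],0],
    [[0,0,0],0],
    [[0,0,-3.0],0],
    [[0,0,-4.0],0],
    [[0,0,-3.0],0],
    [[0,0,0],0],
    [[0,0,0],0],
    [[0,0,0],0]
  ]
}}

```text
time: 10.25
ee_pos: [0.6018, 0.1273, 0.103]
eef_rot: [0.653, 0.758, 0.001, 0.001]
ft_force: [-0.3, 1.0, 0.9]
width: 0.0287
grip_force: 0.0
```

```bash
python3 -c "
from h import *
c=snap('w3');st()"
```

```text
10.25 [0.6018 0.1273 0.103 ] [0.653 0.758 0.001 0.001] az tool y 8.51
10.3 tcp fix mm [ 25.3 -91.9] z 102.8 F fix [-0.6  0.1] 0.4 M [ 0.  -0.1 -0. ] yaw 8.52 w 0.0293
```

View pics/w3.png

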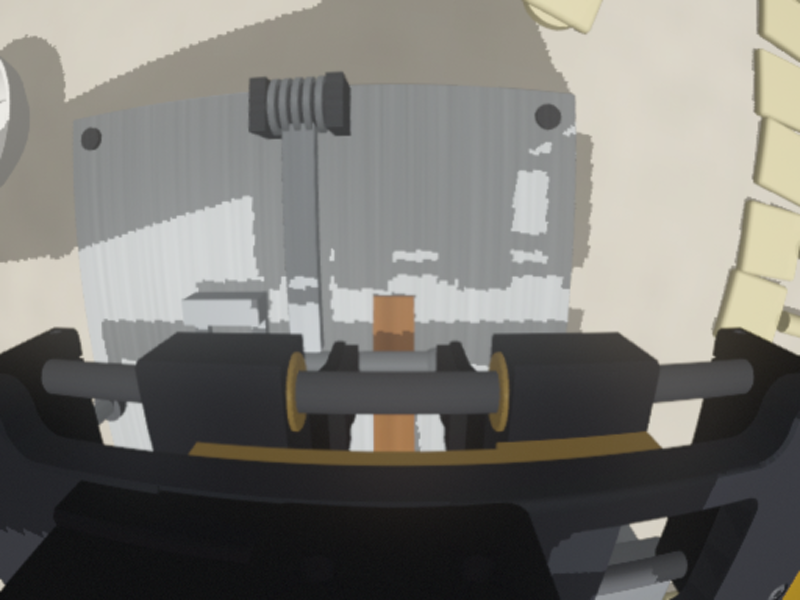

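```bash
python3 -c "
from h import *
c=pickle.load(open('w3.pkl','rb'));q=wray(c,np.array([(394,296),(374,296),(414,296),(303,300),(320,340)])/1.5625,[.015,.015,.015,.04,.04]);print((q[:,:2]-O)@FR*1000)"
```

```text
[[  32.02124195  -91.4593112 ]
 [  32.01433159  -80.72593749]
 [  32.03312526 -102.19054506]
 [  35.79168375  -47.05851787]
 [  15.31523089  -54.66166742]]
```

Call:
{"name": "drive_tool", "arguments": {
  "series": [
    [[0,0,-3.0],0],
    [[0,0,-3.0],0],
    [[0,0,-1.5],0],
    [[0,0,-0.6],0],
    [[0,0,0],0],
    [[0,0,0],0],
    [[0,0,0],0],
    [[0,0,0],0],
    [[0,0,0],0],
    [[0,0,0],0]
  ],
  "hand": 0.67,
  "newtons": 60
}}

```text
time: 11.55
ee_pos: [0.601, 0.1273, 0.0206]
eef_rot: [0.653, 0.758, 0.0, 0.0]
ft_force: [-0.6, 0.3, 2.1]
width: 0.0286
grip_force: 1.2
```

Call:
{"name": "drive_tool", "arguments": {
  "series": [
    [[0,0,0.05],0],
    [[0,0,0],0],
    [[0,0,0],0],
    [[0,0,0],0],
    [[-0.07,0.5,0],0],
    [[-0.1,0.7,0],0],
    [[-0.1,0.7,0],0],
    [[-0.1,0.7,0],0],
    [[-0.1,0.7,0],0],
    [[-0.1,0.7,0],0]
  ],
  "hand": 1,
  "newtons": 60
}}

```text
time: 12.8
ee_pos: [0.5964, 0.1634, 0.0208]
eef_rot: [0.654, 0.757, -0.001, 0.002]
ft_force: [2.2, -11.2, 2.2]
width: 0.021
grip_force: 60.0
```

```bash
python3 -c "
from h import *
st()"
```

```text
12.8 tcp fix mm [ 61.8 -92. ] z 20.8 F fix [-11.4  -0.5] 2.2 M [-2.6 -0.5  0. ] yaw 8.35 w 0.021
```

Call:
{"name": "drive_tool", "arguments": {
  "series": [
    [[-0.07,0.5,0],0],
    [[-0.06,0.4,0],0],
    [[-0.05,0.35,0],0],
    [[0,0,0],0],
    [[0,0,0],0],
    [[0,0,0],0],
    [[0,0,0],0],
    [[0,0,0],0],
    [[0,0,0],0],
    [[0,0,0],0]
  ]
}}

```text
time: 14.05
ee_pos: [0.5942, 0.1776, 0.0208]
eef_rot: [0.653, 0.757, -0.001, 0.001]
ft_force: [1.3, -6.7, 1.4]
width: 0.0214
grip_force: 60.0
```

```bash
python3 -c "
from h import *
st()
c=snap('w4');q=c['color'];cv2.imwrite('pics/w4.png',cv2.resize(q[120:384,130:430,::-1],(680,600),interpolation=cv2.INTER_CUBIC))"
```

```text
14.05 tcp fix mm [ 76.1 -91.9] z 20.8 F fix [-6.8 -0.3] 1.4 M [-1.3 -0.4  0. ] yaw 8.44 w 0.0214
14.05 [0.5942 0.1776 0.0208] [ 0.653  0.757 -0.001  0.001] az tool y 8.44
```

View pics/w4.png

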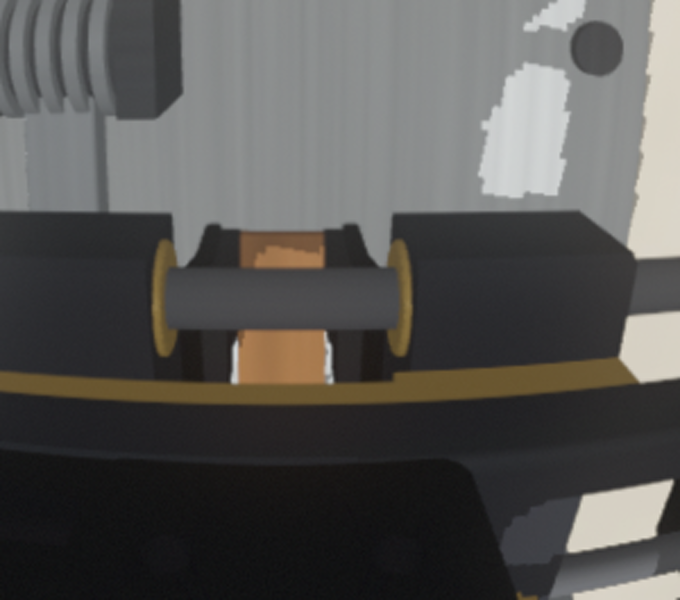

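Call:
{"name": "drive_tool", "arguments": {
  "series": [
    [[0,0,0],0],
    [[0,0,0],0],
    [[0,0,0],0],
    [[0,0,1.0],0],
    [[0,0,3.0],0],
    [[0,0,4.5],0],
    [[0,0,5.0],0],
    [[0,0,4.5],0],
    [[-1.0,-4.0,0.8],-2.2],
    [[-1.3,-5.5,0],-2.2]
  ],
  "hand": 0.67
}}

```text
time: 15.35
ee_pos: [0.5704, 0.0856, 0.2108]
eef_rot: [0.68, 0.733, 0.001, 0.001]
ft_force: [0.2, -0.6, -1.1]
width: 0.0291
grip_force: 0.0
```

Call:
{"name": "drive_tool", "arguments": {
  "series": [
    [[-1.3,-6.0,0],-2.2],
    [[-1.3,-6.0,0],-2.2],
    [[-1.3,-6.0,0],-2.2],
    [[-1.3,-6.0,0],-2.2],
    [[-1.3,-6.0,-1.0],-2.2],
    [[-1.3,-6.0,-2.0],-2.2],
    [[-1.3,-5.4,-2.0],0],
    [[-1.4,-3.0,-2.0],0],
    [[0,0,0],0],
    [[0,0,0],0]
  ],
  "hand": 0.45
}}

```text
time: 16.6
ee_pos: [0.4666, -0.3564, 0.1403]
eef_rot: [0.76, 0.649, 0.001, 0.0]
ft_force: [0.0, 0.2, 1.1]
width: 0.0477
grip_force: 0.0
```

```bash
python3 -c "
from h import *
from bench import vision
c=snap('w5');im=c['color'][:,:,::-1]
t=vision.camera('top');pickle.dump(t,open('t2.pkl','wb'))
b=t['color'][130:250,160:280,::-1]
cv2.imwrite('pics/w5.png',np.hstack([cv2.resize(im[60:384,60:400],(420,400)),cv2.resize(b,(380,400),interpolation=cv2.INTER_CUBIC)]))"
```

```text
16.6 [ 0.4666 -0.3564  0.1403] [0.76  0.649 0.001 0.   ] az tool y -9.01
```

View pics/w5.png

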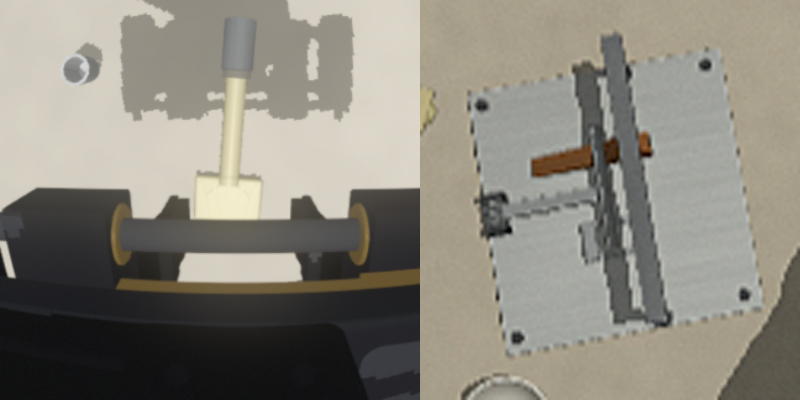

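```bash
python3 -c "
from h import *
c=pickle.load(open('w5.pkl','rb'));p=np.array([(239.5,17),(237,76),(228,178),(195,178),(262,178)])*[.8095,.81]+60
q=wray(c,p,[.018,.014,.008,.008,.008]);print(np.round(q,4))
for i,L in((0,.088),(2,-.036)): print(i)
v=(q[0]-q[2])[:2];L=np.hypot(*v);u=v/L;print('len',L,'yaw',np.degrees(np.arctan2(u[1],u[0])),'orig',q[0][:2]-.088*u,q[2][:2]+.036*u,'pinch',(q[0][:2]-.088*u+q[2][:2]+.036*u)/2-.026*u)"
```

```text
[[ 0.485  -0.2494  0.018 ]
 [ 0.4762 -0.2935  0.014 ]
 [ 0.4561 -0.3732  0.008 ]
 [ 0.4294 -0.369   0.008 ]
 [ 0.4834 -0.3775  0.008 ]]
0
2
len 0.12712137058777803 yaw 76.83224071450702 orig [ 0.46500115 -0.3350942 ] [ 0.46429009 -0.3381335 ] pinch [ 0.45872274 -0.36193024]
```

```bash
python3 -c "
from h import *
c=pickle.load(open('w5.pkl','rb'));im=c['color'].astype(int)
Y=(im[...,0]-im[...,2]>35)&(im[...,0]>90)
for v in list(range(72,122,8))+list(range(122,246,8)):
    row=np.where(Y[v,200:300] if v>=122 else (im[v,200:300,2]-im[v,200:300,0]>-4))[0]+200
    if len(row): print(v,row.min(),row.max(),len(row),np.round(wray(c,[((row.min()+row.max())/2+.0,v)],.012)[0,:2],4))
"
```

```text
80 242 266 25 [ 0.4844 -0.2545]
88 242 265 24 [ 0.4827 -0.262 ]
96 241 265 25 [ 0.481  -0.2696]
104 240 264 25 [ 0.4789 -0.277 ]
112 240 263 24 [ 0.4773 -0.2845]
130 243 258 16 [ 0.4737 -0.3012]
138 243 257 15 [ 0.472  -0.3087]
146 242 256 15 [ 0.4698 -0.3161]
154 242 256 15 [ 0.4686 -0.3237]
162 241 255 15 [ 0.4665 -0.3312]
170 241 254 14 [ 0.4647 -0.3388]
178 240 254 15 [ 0.463  -0.3465]
186 239 253 15 [ 0.4608 -0.3541]
194 239 253 15 [ 0.4595 -0.3621]
202 220 252 27 [ 0.4484 -0.3686]
210 218 271 54 [ 0.4553 -0.378 ]
218 218 270 53 [ 0.4535 -0.3862]
226 218 270 53 [ 0.452  -0.3947]
234 217 269 53 [ 0.4496 -0.4031]
```

Call:
{"name": "drive_tool", "arguments": {
  "series": [
    [[-0.4,-0.3,-1.0],-2],
    [[-0.3,-0.2,-2.0],-2],
    [[0,0,-4.0],0],
    [[0,0,-3.0],0],
    [[0,0,-1.7],0],
    [[0,0,-0.8],0],
    [[0,0,0],0],
    [[0,0,0],0],
    [[0,0,0],0],
    [[0,0,0],0]
  ]
}}

```text
time: 17.95
ee_pos: [0.4591, -0.3625, 0.0151]
eef_rot: [0.783, 0.622, 0.0, 0.001]
ft_force: [-0.1, -0.4, 0.0]
width: 0.0477
grip_force: 0.1
```

Call:
{"name": "drive_tool", "arguments": {
  "series": [
    [[0,0,0],0],
    [[0,0,0],0],
    [[0,0,0],0],
    [[0,0,0],0],
    [[0,0,1.0],0],
    [[0,0,2.0],0],
    [[0,0,3.0],0],
    [[0,0,1.0],0],
    [[0,0,0],0],
    [[0,0,0],0]
  ],
  "hand": 1,
  "newtons": 40
}}

```text
time: 19.2
ee_pos: [0.4582, -0.3619, 0.0836]
eef_rot: [0.783, 0.622, -0.0, -0.001]
ft_force: [-0.9, 0.4, -1.6]
width: 0.0148
grip_force: 40.0
```

Run:
```python
from h import *
st()
c=snap('w6');im=c['color'].astype(int)
Y=(im[...,0]-im[...,2]>35)&(im[...,0]>90)
for v in range(10,230,10):
    for n,M in(("g",im[v,190:310,2]-im[v,190:310,0]>-4),("y",Y[v,190:310])):
        row=np.where(M)[0]+190
        if len(row)>6: print(v,n,row.min(),row.max(),len(row),end="; ")
```

```text
19.2 tcp fix mm [-437.6  121.9] z 83.6 F fix [0.5 0.8] -1.6 M [-0.1 -0.  -0. ] yaw -13.07 w 0.0148
19.2 [ 0.4582 -0.3619  0.0836] [ 0.783  0.622 -0.    -0.001] az tool y -13.07
30 g 233 271 39; 40 g 230 274 45; 50 g 231 274 44; 60 g 231 274 44; 70 g 231 275 45; 80 g 231 274 44; 90 g 231 274 44; 100 g 231 274 44; 120 y 239 267 29; 130 y 239 267 29; 140 y 239 267 29; 150 y 239 267 29; 160 y 239 267 29; 170 y 240 267 28; 180 y 240 267 28; 190 y 240 267 28; 200 y 240 267 28; 210 y 240 267 28; 220 y 241 267 27;
```

Call:
{"name": "drive_tool", "arguments": {
  "series": [
    [[1.0,2.0,0],2.7],
    [[1.3,3.0,0],2.7],
    [[1.3,3.5,0],2.7],
    [[1.3,3.5,0],2.7],
    [[1.3,3.5,0],2.7],
    [[1.3,3.0,0],2.7],
    [[1.1,2.0,0],2.7],
    [[0.5,0.8,0],2.7],
    [[0,0,-1.5],0],
    [[0,0,-1.5],0]
  ]
}}

```text
time: 20.5
ee_pos: [0.5489, -0.1506, 0.053]
eef_rot: [0.653, 0.757, -0.0, -0.0]
ft_force: [-0.3, -0.2, -1.5]
width: 0.015
grip_force: 40.0
```

Run:
```python
from h import *
st()
c=snap('w7');im=c['color'][...,::-1]
cv2.imwrite("pics/w7.png",cv2.resize(im[:300],(800,469),interpolation=cv2.INTER_CUBIC))
```

```text
20.5 tcp fix mm [-241.9    1.2] z 53.0 F fix [-0.1  0.3] -1.5 M [-0.1 -0.1 -0. ] yaw 8.4 w 0.015
20.5 [ 0.5489 -0.1506  0.053 ] [ 0.653  0.757 -0.    -0.   ] az tool y 8.4
```

View pics/w7.png

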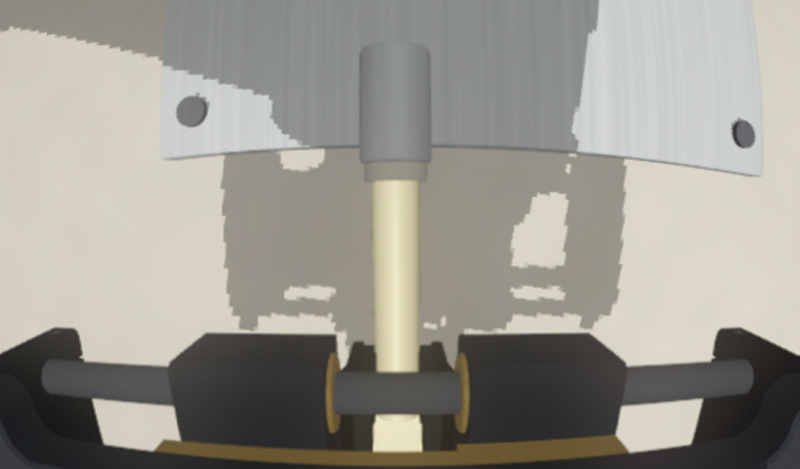

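Run:
```python
from h import *
c=pickle.load(open("w7.pkl","rb"))
q=wray(c,np.array([(163,158),(761,176),(395,43),(396,200)])/1.5625,[.012,.012,.060,.050]);print(np.round((q[:,:2]-O)@FR*1000,1))
```

```text
[[-159.7  106.4]
 [-158.6 -190.8]
 [-130.5    1. ]
 [-182.3    0.7]]
```

Call:
{"name": "drive_tool", "arguments": {
  "series": [
    [[0.13,0,-0.8],0],
    [[0,0,-1.0],0],
    [[0,0,-0.6],0],
    [[-0.2,1.2,0],0],
    [[-0.26,1.8,0],0],
    [[-0.26,1.8,0],0],
    [[-0.26,1.8,0],0],
    [[-0.2,1.3,0],0],
    [[0,0,-0.12],0],
    [[0,0,0],0]
  ]
}}

```text
time: 21.8
ee_pos: [0.5392, -0.071, 0.0292]
eef_rot: [0.653, 0.758, -0.0, 0.0]
ft_force: [-0.6, -0.2, -0.8]
width: 0.0145
grip_force: 40.0
```

```bash
python3 -c "
from h import *
st()"
```

```text
21.8 tcp fix mm [-161.7   -1. ] z 29.2 F fix [-0.1  0.6] -0.8 M [-0.1 -0.1  0. ] yaw 8.49 w 0.0145
```

Call:
{"name": "drive_tool", "arguments": {
  "series": [
    [[-0.15,0.5,-0.12],0],
    [[-0.12,0.8,0],0],
    [[-0.12,0.8,0],0],
    [[-0.12,0.8,0],0],
    [[-0.12,0.8,0],0],
    [[-0.12,0.8,0],0],
    [[-0.12,0.8,0],0],
    [[-0.1,0.7,0],0],
    [[0,0,0],0],
    [[0,0,0],0]
  ]
}}

```text
time: 23.05
ee_pos: [0.5296, -0.0106, 0.0281]
eef_rot: [0.653, 0.758, -0.0, 0.0]
ft_force: [-0.3, -0.1, -0.5]
width: 0.0144
grip_force: 40.0
```

```bash
python3 -c "
from h import *
st()"
```

```text
23.05 tcp fix mm [-100.5   -0.3] z 28.1 F fix [-0.1  0.3] -0.5 M [-0.  -0.1 -0. ] yaw 8.52 w 0.0144
```

Call:
{"name": "drive_tool", "arguments": {
  "series": [
    [[0,0,-0.08],0],
    [[-0.02,0.1,0],0],
    [[-0.02,0.1,0],0],
    [[-0.02,0.1,0],0],
    [[-0.02,0.1,0],0],
    [[-0.02,0.1,0],0],
    [[-0.02,0.1,0],0],
    [[0,0,0],0],
    [[0,0,0],0],
    [[0,0,0],0]
  ]
}}

```text
time: 24.3
ee_pos: [0.5283, -0.0043, 0.0273]
eef_rot: [0.653, 0.758, 0.0, 0.0]
ft_force: [-0.2, 0.2, -1.2]
width: 0.015
grip_force: 40.0
```

```bash
python3 -c "
from h import *
st()"
```

```text
24.3 tcp fix mm [-94.2   0. ] z 27.3 F fix [0.3 0.2] -1.2 M [-0.1 -0.1  0. ] yaw 8.53 w 0.015
```

Call:
{"name": "drive_tool", "arguments": {
  "series": [
    [[0,0,0],0],
    [[0,0,0],0],
    [[0,0,0],0],
    [[0,0,0.6],0],
    [[0,0,1.5],0],
    [[0,0,1.5],0],
    [[0.2,-1.3,0],0],
    [[0.4,-3.0,0],0],
    [[0.4,-2.7,0],0],
    [[0.2,-1.3,0],0]
  ],
  "hand": 0.55
}}

```text
time: 25.55
ee_pos: [0.5401, -0.0899, 0.0631]
eef_rot: [0.654, 0.757, -0.0, 0.0]
ft_force: [-0.5, 0.0, 0.6]
width: 0.0392
grip_force: 0.0
```

Call:
{"name": "drive_tool", "arguments": {
  "series": [
    [[0,0,0],0],
    [[0,0,0],0],
    [[0,0,-1.5],0],
    [[0,0,-1.9],0],
    [[0,0,-0.8],0],
    [[0,0,0],0],
    [[-0.04,0.3,0],0],
    [[-0.06,0.4,0],0],
    [[0,0,0],0],
    [[0,0,0],0]
  ],
  "hand": 1,
  "newtons": 20
}}

```text
time: 26.8
ee_pos: [0.5395, -0.0803, 0.0215]
eef_rot: [0.653, 0.758, 0.0, 0.0]
ft_force: [0.2, -0.5, 0.1]
width: 0.0005
grip_force: 0.0
```

Run:
```python
from h import *
st()
from bench import vision
c=snap('w8');t=vision.camera("scene")["color"]
cv2.imwrite("pics/w8.png",np.hstack([cv2.resize(c["color"][:260,100:400,::-1],(460,400)),cv2.resize(t[130:280,225:375,::-1],(340,400),interpolation=cv2.INTER_CUBIC)]))
```

```text
26.8 tcp fix mm [-171.     0.2] z 21.5 F fix [-0.5 -0.1] 0.1 M [-0.  -0.1  0. ] yaw 8.54 w 0.0005
26.8 [ 0.5395 -0.0803  0.0215] [0.653 0.758 0.    0.   ] az tool y 8.54
```

View pics/w8.png

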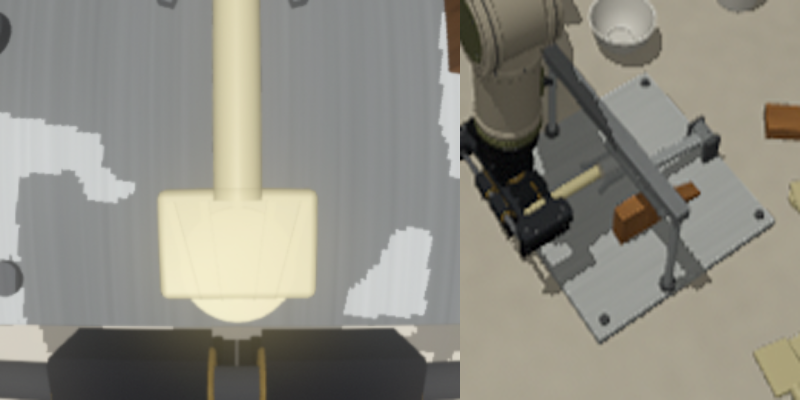

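Call:
{"name": "drive_tool", "arguments": {
  "series": [
    [[-0.02,0.2,0],0],
    [[-0.03,0.2,0],0],
    [[-0.03,0.2,0],0],
    [[-0.02,0.1,0],0],
    [[-0.02,0.1,0],0],
    [[-0.02,0.1,0],0],
    [[-0.02,0.1,0],0],
    [[0,0,0],0],
    [[0,0,0],0],
    [[0,0,0],0]
  ]
}}

```text
time: 28.15
ee_pos: [0.5377, -0.0703, 0.0213]
eef_rot: [0.653, 0.758, 0.0, 0.0]
ft_force: [-0.4, -0.0, 0.1]
width: 0.0003
grip_force: 0.1
```

```bash
python3 -c "
from h import *
st()"
```

```text
28.15 tcp fix mm [-160.8    0.4] z 21.3 F fix [0.  0.4] 0.1 M [-0.1 -0.1 -0. ] yaw 8.53 w 0.0003
```

Call:
{"name": "drive_tool", "arguments": {
  "series": [
    [[-0.02,0.1,0],0],
    [[-0.02,0.1,0],0],
    [[-0.01,0.1,0],0],
    [[-0.02,0.1,0],0],
    [[0,0,0],0],
    [[0,0,0],0],
    [[0,0,0],0],
    [[0,0,0],0],
    [[0,0,0],0],
    [[0,0,0],0]
  ]
}}

```text
time: 29.4
ee_pos: [0.5372, -0.0693, 0.0214]
eef_rot: [0.653, 0.757, -0.001, 0.001]
ft_force: [1.6, -10.6, -0.5]
width: 0.0006
grip_force: 5.0
```

Run:
```python
from h import *
st()
c=snap('w9'); p=pickle.load(open("w8.pkl","rb"))
for c in(p,c):
    im=c["color"].astype(int); col=im[:,254]; Y=(col[:,0]-col[:,2]>35)&(col[:,0]>90); v=np.where(Y[:260])[0].max()
    R2=(im[:,215,0]-im[:,215,2]>35)&(im[:,215,0]>90); k=np.where(R2[:260])[0]
    print(v,k.min(),k.max(),np.round((wray(c,[(254,v),(215,k.min()),(215,k.max())],[.018,.02,.02])[:,:2]-O)@FR*1000,1).tolist())
```

```text
29.4 tcp fix mm [-159.8    0.8] z 21.4 F fix [-10.7  -0. ] -0.5 M [-2.4 -0.4 -0.1] yaw 8.4 w 0.0006
29.4 [ 0.5372 -0.0693  0.0214] [ 0.653  0.757 -0.001  0.001] az tool y 8.4
208 124 193 [[-155.2, -0.5], [-109.0, 20.0], [-146.2, 20.7]]
224 140 208 [[-153.4, 0.1], [-106.2, 20.6], [-143.4, 21.5]]
```

Call:
{"name": "drive_tool", "arguments": {
  "series": [
    [[0.1,-0.8,0],0],
    [[0.2,-1.5,0],0],
    [[0,0,3.0],0],
    [[0,0,5.0],0],
    [[0,0,6.0],0],
    [[0,0,5.4],0],
    [[0.6,3.0,0],0],
    [[1.0,5.0,0],0],
    [[1.2,5.7,0],0],
    [[1.2,5.7,0],0]
  ],
  "hand": 0.67
}}

```text
time: 30.7
ee_pos: [0.5805, 0.1057, 0.2155]
eef_rot: [0.653, 0.757, 0.0, 0.0]
ft_force: [0.8, -0.6, -0.6]
width: 0.029
grip_force: 0.0
```

Call:
{"name": "drive_tool", "arguments": {
  "series": [
    [[1.0,4.8,0],0],
    [[0.5,2.5,0],0],
    [[0,0,0],0],
    [[0,0,-4.0],0],
    [[0,0,-5.0],0],
    [[0,0,-3.0],0],
    [[0,0,0],0],
    [[0,0,0],0],
    [[0,0,0],0],
    [[0,0,0],0]
  ]
}}

```text
time: 31.95
ee_pos: [0.5956, 0.1778, 0.0965]
eef_rot: [0.653, 0.758, 0.001, 0.001]
ft_force: [0.0, -0.7, 0.1]
width: 0.0287
grip_force: 0.0
```

Run:
```python
from h import *
st()
c=snap('w10'); im=c["color"].astype(int)
B=(im[...,0]-im[...,2]>30)&(im[...,0]<190); B[:150]=0;B[235:]=0;B[:,:225]=0;B[:,285:]=0
y,x=np.where(B); 
for v in range(y.min(),y.max(),4): k=x[y==v]; print(v,k.min(),k.max(),len(k))
v=y.min()+1;print((wray(c,[(x[y<y.min()+6].mean(),v)],.016)[:,:2]-O)@FR*1000)
```

```text
31.95 tcp fix mm [ 76.1 -93.3] z 96.5 F fix [-0.7  0.1] 0.1 M [-0.  -0.1  0. ] yaw 8.52 w 0.0287
31.95 [0.5956 0.1778 0.0965] [0.653 0.758 0.001 0.001] az tool y 8.52
192 239 264 26
196 239 265 27
200 239 265 27
204 239 265 27
208 239 265 27
212 239 265 27
216 239 265 27
220 239 265 27
224 239 265 27
228 239 265 27
232 239 265 27
[[ 81.66538195 -92.55646677]]
```

Call:
{"name": "drive_tool", "arguments": {
  "series": [
    [[0,0,-3.0],0],
    [[0,0,-3.0],0],
    [[0,0,-1.2],0],
    [[0,0,-0.35],0],
    [[0,0,0],0],
    [[0,0,0],0],
    [[0,0,0],0],
    [[0,0,0],0],
    [[0,0,0],0],
    [[0,0,0],0]
  ],
  "newtons": 60
}}

```text
time: 33.25
ee_pos: [0.5956, 0.1779, 0.0205]
eef_rot: [0.653, 0.758, 0.001, 0.0]
ft_force: [-0.3, 0.6, 6.1]
width: 0.0286
grip_force: 2.9
```

Call:
{"name": "drive_tool", "arguments": {
  "series": [
    [[0,0,0],0],
    [[0,0,0],0],
    [[0,0,0],0],
    [[0,0,0],0],
    [[0.07,-0.5,0],0],
    [[0.12,-0.8,0],0],
    [[0.12,-0.8,0],0],
    [[0.12,-0.8,0],0],
    [[0.12,-0.8,0],0],
    [[0.12,-0.8,0],0]
  ],
  "hand": 1
}}

```text
time: 34.5
ee_pos: [0.6021, 0.134, 0.0205]
eef_rot: [0.652, 0.758, 0.001, -0.0]
ft_force: [-0.5, 4.3, 5.0]
width: 0.0208
grip_force: 62.7
```

```bash
python3 -c "
from h import *
st()"
```

```text
34.5 tcp fix mm [ 31.8 -93.3] z 20.5 F fix [ 4.4 -0.2] 5.0 M [ 0.9  0.1 -0. ] yaw 8.59 w 0.0208
```

Call:
{"name": "drive_tool", "arguments": {
  "series": [
    [[0.07,-0.5,0.05],0],
    [[0.06,-0.4,0],0],
    [[0,0,0],0],
    [[0,0,0],0],
    [[0,0,0],0],
    [[0,0,0],0],
    [[0,0,0],0],
    [[0,0,0],0],
    [[0,0,0],0],
    [[0,0,0],0]
  ]
}}

```text
time: 35.75
ee_pos: [0.6033, 0.1235, 0.0205]
eef_rot: [0.653, 0.758, 0.0, 0.0]
ft_force: [-0.5, 1.4, 5.8]
width: 0.0206
grip_force: 62.7
```

Call:
{"name": "drive_tool", "arguments": {
  "series": [
    [[0,0,0],0],
    [[0,0,0],0],
    [[0,0,0],0],
    [[0,0,1.5],0],
    [[0,0,5.0],0],
    [[0,0,6.0],0],
    [[0,0,6.0],0],
    [[0.2,-1.4,0],0],
    [[0.5,-3.5,0],0],
    [[0.6,-4.0,0],0]
  ],
  "hand": 0.67
}}

```text
time: 37.0
ee_pos: [0.6154, 0.0337, 0.2049]
eef_rot: [0.652, 0.758, -0.001, -0.0]
ft_force: [1.4, -1.1, 1.2]
width: 0.0288
grip_force: 0.0
```

Call:
{"name": "drive_tool", "arguments": {
  "series": [
    [[0.5,-3.0,0],0],
    [[0.1,-0.7,0],0],
    [[0,0,0],0],
    [[0,0,-4.0],0],
    [[0,0,-4.0],0],
    [[0,0,0],0],
    [[0,0,0],0],
    [[0,0,0],0],
    [[0,0,0],0],
    [[0,0,0],0]
  ],
  "hand": 0.5
}}

```text
time: 38.25
ee_pos: [0.6223, -0.0023, 0.1259]
eef_rot: [0.653, 0.758, 0.0, 0.0]
ft_force: [-0.3, -0.0, -0.2]
width: 0.0435
grip_force: 0.0
```

```bash
python3 -c "
from h import *
st()
from bench import vision
c=snap('w11');t=vision.camera('scene')['color']
cv2.imwrite('pics/w11.png',np.hstack([cv2.resize(c['color'][:330,80:430,::-1],(430,405)),cv2.resize(t[130:280,225:360,::-1],(370,405),interpolation=cv2.INTER_CUBIC)]))"
```

```text
38.25 tcp fix mm [-106.   -93.2] z 125.9 F fix [0.  0.3] -0.2 M [ 0.  -0.1  0. ] yaw 8.53 w 0.0435
38.25 [ 0.6223 -0.0023  0.1259] [0.653 0.758 0.    0.   ] az tool y 8.53
```

View pics/w11.png

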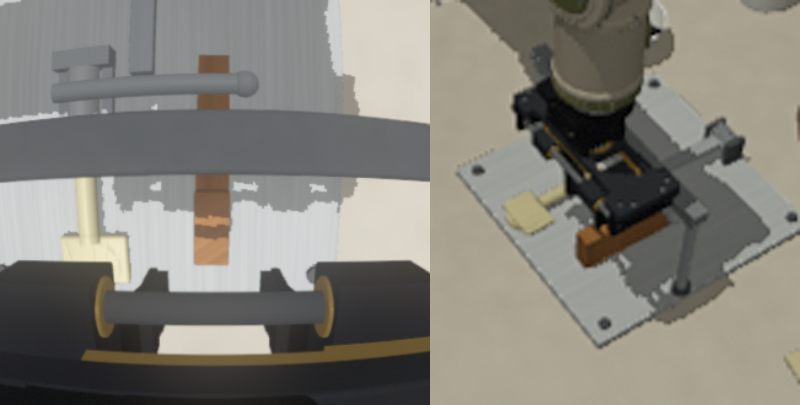

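Call:
{"name": "drive_tool", "arguments": {
  "series": [
    [[0,0,-3.0],0],
    [[0,0,-3.0],0],
    [[0,0,-1.8],0],
    [[0,0,-0.5],0],
    [[0,0,0],0],
    [[0,0,0],0],
    [[0,0,0],0],
    [[0,0,0],0],
    [[0,0,0],0],
    [[0,0,0],0]
  ],
  "newtons": 50
}}

```text
time: 39.6
ee_pos: [0.622, -0.0023, 0.0423]
eef_rot: [0.653, 0.758, 0.0, 0.0]
ft_force: [-0.4, -0.3, 0.0]
width: 0.0432
grip_force: 0.0
```

Call:
{"name": "drive_tool", "arguments": {
  "series": [
    [[0,0,0],0],
    [[0,0,0],0],
    [[0,0,0],0],
    [[0,0,0],0],
    [[0.05,-0.4,0],0],
    [[0.1,-0.8,0],0],
    [[0.15,-1.0,0],0],
    [[0.2,-1.5,0.1],0],
    [[0.3,-2.0,0.2],0],
    [[0.4,-2.5,0.5],0]
  ],
  "hand": 1
}}

```text
time: 40.85
ee_pos: [0.634, -0.086, 0.0503]
eef_rot: [0.653, 0.758, -0.0, -0.0]
ft_force: [0.0, 0.3, -0.5]
width: 0.0218
grip_force: 50.0
```

```bash
python3 -c "
from h import *
st()"
```

```text
40.85 tcp fix mm [-190.5  -92.5] z 50.3 F fix [ 0.3 -0.1] -0.5 M [-0.1 -0.2  0. ] yaw 8.52 w 0.0218
```

Call:
{"name": "drive_tool", "arguments": {
  "series": [
    [[-0.3,-2.5,1.0],0],
    [[-0.3,-3.5,1.0],1],
    [[-0.4,-4.0,0],1],
    [[-0.4,-4.0,0],1],
    [[-0.4,-4.0,0],1],
    [[-0.4,-3.0,0],1],
    [[-0.2,-1.3,0],1],
    [[0,0,-1.5],0],
    [[0,0,-1.5],0],
    [[0,0,-0.8],0]
  ]
}}

```text
time: 42.1
ee_pos: [0.6097, -0.3053, 0.0304]
eef_rot: [0.611, 0.791, 0.0, -0.001]
ft_force: [0.2, 0.0, -0.1]
width: 0.0213
grip_force: 50.0
```

Call:
{"name": "drive_tool", "arguments": {
  "series": [
    [[0,0,-0.2],0],
    [[0,0,-0.15],0],
    [[0,0,0],0],
    [[0,0,0],0],
    [[0,0,0],0],
    [[0,0,0],0],
    [[0,0,0],0],
    [[0,0,0],0],
    [[0,0,0],0],
    [[0,0,0],0]
  ]
}}

```text
time: 43.35
ee_pos: [0.6109, -0.3058, 0.0302]
eef_rot: [0.611, 0.791, 0.0, 0.0]
ft_force: [-3.8, 3.1, 11.2]
width: 0.0215
grip_force: 50.0
```

Call:
{"name": "drive_tool", "arguments": {
  "series": [
    [[0,0,0],0],
    [[0,0,0],0],
    [[0,0,0],0],
    [[0,0,1.0],0],
    [[0,0,3.0],0],
    [[0,0,4.0],0],
    [[0,0,5.0],0],
    [[-4.0,-2.0,3.0],0],
    [[-4.0,-2.0,0],0],
    [[0,0,0],0]
  ],
  "hand": 0.6
}}

```text
time: 44.6
ee_pos: [0.5271, -0.3507, 0.1902]
eef_rot: [0.614, 0.789, -0.001, 0.001]
ft_force: [-0.7, -0.1, -0.3]
width: 0.0349
grip_force: 0.0
```

```bash
python3 -c "
from h import *
from bench import vision
st()
t=vision.camera('top');t0=pickle.load(open('c0.pkl','rb'))['top']
D=np.abs(t['color'].astype(int)-t0['color']).max(2)>60
n,l,s,ce=cv2.connectedComponentsWithStats(D.astype(np.uint8));print([(a.tolist()) for a in s[1:] if a[4]>12])
cv2.imwrite('pics/t3.png',cv2.resize(t['color'][90:260,120:410,::-1],(800,469),interpolation=cv2.INTER_CUBIC))"
```

```text
44.6 tcp fix mm [-436.6   52.2] z 190.2 F fix [0.  0.7] -0.3 M [-0.  -0.2  0. ] yaw 14.22 w 0.0349
[[331, 147, 45, 132, 1744], [375, 153, 33, 50, 374], [209, 167, 121, 149, 4384], [328, 167, 4, 9, 14], [392, 184, 4, 11, 13], [309, 211, 20, 7, 87], [383, 230, 2, 10, 13], [359, 266, 12, 7, 25], [371, 269, 33, 31, 354], [247, 281, 98, 103, 3733], [418, 280, 81, 71, 2970], [349, 296, 21, 17, 122], [502, 302, 10, 8, 40], [206, 317, 6, 6, 22], [197, 332, 11, 15, 60], [482, 338, 30, 22, 309], [352, 344, 80, 40, 1235], [499, 344, 13, 8, 40], [232, 347, 7, 8, 24], [209, 349, 8, 17, 53], [499, 349, 13, 7, 30], [221, 350, 10, 6, 30], [350, 356, 6, 15, 31], [345, 364, 7, 20, 74], [228, 377, 6, 7, 16]]
```

View pics/t3.png

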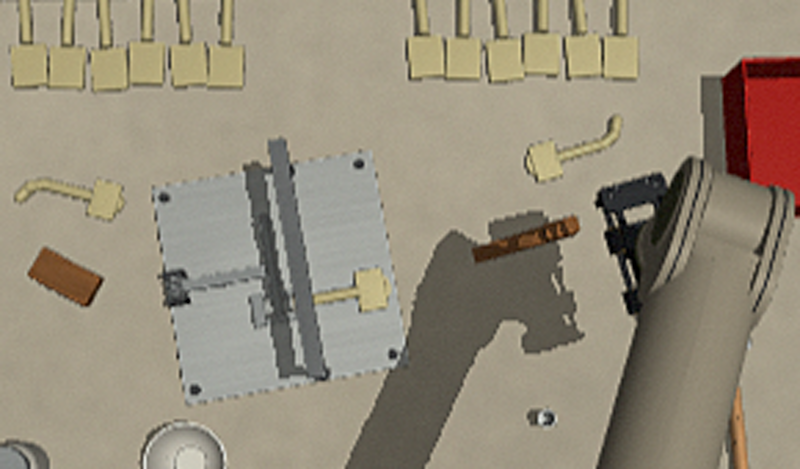

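The top picture shows the wedge back on the bench near its old place, at pixel (525,240). The arm is home under the lamp with its leaf at (372,290), and the bystanders are unmoved. I'm handing it in.

```bash
python3 -c "
from bench import r
print(r.close_job())"
```

```text
the job is handed in; nothing more can be done
None
```

The job is handed in at about 45 s of the 69 s allowed: the wedge held the bar up, the glass arm went in against the stop, and the wedge was drawn out so the bar came down on the ferrule; the wedge now lies on the bench off the fixture, with no lamp contact seen and nothing else visibly moved (no verdict came back, and I judged the bar's final position from pictures only).

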